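Put three display breads back on their own boards

TASK

The three breads on the bakery counter are standing on one another's boards. Put the tin loaf on the wooden board, the plaited loaf on the white ceramic platter and the seeded bun on the black slate, each in the middle of its board, right way up, the two long breads lying lengthwise along their boards. Bread must never touch the bare counter, so first park one of them on the empty wire cooling rack to free its board; set each down gently without dropping it and leave the jam jar, the sugar shaker and the tongs where they are.

Things in the scene. Friction and masses are not known exactly. Their poses are not given: they have to be found in the camera images.
- loaf_mid (a point): small tin loaf, golden-brown box-shaped bread with straight sides and a darker, twice-crowned top: 104 mm long (its x), 58 mm wide (its y), about 60 mm high, 0.2 kg; the straight sides reach from the base to 42 mm up. This point is its centre, 30 mm above its underside; z is up. Hold it across the 58 mm width.
- plait_mid (a point): small plaited loaf, reddish-brown glazed crust: 126 mm long (its x), 56 mm wide (its y), about 42 mm high, 0.17 kg; firm, it can be held like a straight-sided block up to 38 mm. This point is its centre, 21 mm above its underside; z is up. Hold it across the 56 mm width.
- bun_mid (a point): round bun with pale sesame seeds on its domed top: 62 mm in diameter, 48 mm high, 0.1 kg; the side is upright between 7 and 29 mm above the base. This point is its centre, 24 mm above its underside; z is up.
- wood_board: brown wooden board with darker end strips, the tin loaf's place: 180 mm (its x) by 112 mm (its y), 18 mm thick, fixed. Origin at the middle of its underside, on the counter; z is up. The bun stands on it at the start.
- platter: white ceramic platter with a blue line near its edge, flat, the plaited loaf's place: 180 mm (its x) by 112 mm (its y), 14 mm thick, fixed. Origin at the middle of its underside, on the counter; z is up. The tin loaf stands on it at the start.
- slate: black slate slab on small rubber feet, the seeded bun's place: 180 mm (its x) by 112 mm (its y), its top 14 mm above the counter, fixed. Origin at the middle, at counter height; z is up. The plaited loaf stands on it at the start.
- rack: copper-coloured wire cooling rack, empty at the start, the free spot: 198 mm (its x) by 128 mm (its y), its top 23 mm above the counter, fixed. Origin at the middle, at counter height; z is up.
- jam: closed jar of red jam with a red cap, 62 mm in diameter, 85 mm high, loose bystander. Origin at the centre of its underside.
- shaker: metal sugar shaker, 68 mm in diameter, 97 mm high, loose bystander. Origin at the centre of its underside.
- tongs: steel pastry tongs lying flat, about 200 mm long (along its y), 90 mm wide and 15 mm high, loose bystander. Origin near their middle, at counter height.
Mind the look-alikes: they are no part of the job. There is more than one size of the part that bears bun_mid; the job needs the middle-sized.

How it is judged:
On the way:
1. one of the breads has been parked on the wire cooling rack and let go (((horizontal distance between loaf_mid and rack below 0.06 m and height (world z) of loaf_mid between 0.049 and 0.058 m and angle between loaf_mid's own z axis and vertical below 0.12 rad and linear speed of loaf below 0.02 m/s and angular speed of loaf below 0.2 rad/s and contact force between each of the arm, the fingers and loaf below 0.05 N) or (horizontal distance between plait_mid and rack below 0.06 m and height (world z) of plait_mid between 0.04 and 0.049 m and angle between plait_mid's own z axis and vertical below 0.12 rad and linear speed of plait below 0.02 m/s and angular speed of plait below 0.2 rad/s and contact force between each of the arm, the fingers and plait below 0.05 N) or (horizontal distance between bun_mid and rack below 0.06 m and height (world z) of bun_mid between 0.043 and 0.052 m and angle between bun_mid's own z axis and vertical below 0.12 rad and linear speed of bun below 0.02 m/s and angular speed of bun below 0.2 rad/s and contact force between each of the arm, the fingers and bun below 0.05 N))), for 0.2 s.
At the end, for the whole second after the job is handed in: Loaf on wooden board, plait on white platter, bun on slate: centred within 15 mm, flat and upright (0.12 rad), long breads along their boards within 0.2 rad, all released and at rest; jar, shaker and tongs never moved over 20 mm (horizontal distance between loaf_mid and wood_board below 0.015 m and height (world z) of loaf_mid between 0.044 and 0.053 m and angle between each of loaf_mid, plait_mid, bun_mid's own z axis and vertical below 0.12 rad and linear speed of each of loaf, plait, bun below 0.02 m/s and angular speed of each of loaf, plait, bun below 0.2 rad/s and contact force between each of the arm, the fingers and loaf below 0.05 N and angle between the x axis of loaf_mid and the x axis of wood_board, either way round below 0.2 rad and horizontal distance between plait_mid and platter below 0.015 m and height (world z) of plait_mid between 0.031 and 0.04 m and contact force between each of the arm, the fingers and plait below 0.05 N and angle between the x axis of plait_mid and the x axis of platter, either way round below 0.2 rad and horizontal distance between bun_mid and slate below 0.015 m and height (world z) of bun_mid between 0.034 and 0.043 m and contact force between each of the arm, the fingers and bun below 0.05 N); the robot touches nothing.
It fails at once if a bread touches the bare counter (height (world z) of loaf_mid below 0.037 m or height (world z) of plait_mid below 0.028 m or height (world z) of bun_mid below 0.031 m).
It fails at once if a bread is dropped (falls from more than about 20 mm) ((linear speed of loaf above 0.65 m/s and contact force between the fingers and loaf below 0.01 N) or (linear speed of plait above 0.65 m/s and contact force between the fingers and plait below 0.01 N) or (linear speed of bun above 0.65 m/s and contact force between the fingers and bun below 0.01 N)).
It fails at once if the jam jar, the sugar shaker or the tongs are moved by more than 20 mm (distance of any of jam, shaker, tongs from where it was at the start of the episode above 0.02 m).
It also fails if it takes over 136 s, if anything falls off the work surface, if the arm or the gripper's body presses on something with over 40 N, if the wrist force passes 120 N, or if a joint passes its speed limit or range.

ROBOT

A 6-joint arm with a two-finger parallel gripper is mounted at the origin on the work surface. World frame = base frame: x ahead of the robot, y to its left, z up, the work surface at z = 0. Lengths are in m, angles in rad, forces in N, time in s.
With the tool pointing down it reaches from about 0.275 to 0.75 m from the base axis. Payload 10.2 kg.
Tool frame: the origin (TCP) lies between the finger pads; the fingertips stand 14 mm ahead of it and the grasp point (between the pads) lies 5 mm behind it (ctrl.nose_length is the z of the fingertips in the tool frame, in m); z points along the fingers, x is the direction in which the jaws open and shut, and the axes are right-handed (so a half turn about z gives the same grasp; the last joint's range is limited). The gripper opens to 85 mm and grips with 20 to 120 N. Pads are 22 mm wide; open, the fingers measure 114 mm over their backs; the gripper's body (76 mm by 85 mm) begins 54 mm behind the grasp point. The pads swing forward as they close: fully open they stand 13 mm farther back than shut.
Start: joints at [-1.477, 0.313, 1.498, -0, 1.331, -0.223], TCP at [0.164, -0.499, 0.245] pointing down, gripper open.
Joint ranges: [-2.94, 2.94], [-0.97, 2.17], [0.19, 2.56], [-1.23, 4.37], [0.02, 3.11], [-2.88, 2.88]. Speed limits (rad/s): [2.39, 2.39, 3.01, 3.14, 3.14, 3.14].

INTERFACE

Orientations are given as a unit quaternion [x, y, z, w].
In Python, from workcell import monitor, imaging, ticket, outline_of, tip_of, ctrl gives the robot as it stands. The module is installed in compiled form; this text tells all that it offers.
- The arm moves only by the tool play_rows, never from a script. Its argument "deltas" is a list of rows, each a list of 3 entries, a list of its own where there are three numbers: the shift along the tool's x, y, z in cm, then the turn, a rotation vector about the tool's x, y, z in degrees, then the closure, from -1 (fully open) to 1 (shut). In form: [[[tx, ty, tz], [ax, ay, az], jaw], ...]. A call has 1 to 20 rows; each row shifts and turns the commanded pose from where the row before left it, along the tool's axes as they then stand; what a row does not reach is not made up. A row lasts 1/10 s, in which the tool goes at most 50 mm and 8.59 degrees, less where a joint would pass 70% of its speed; a pose out of reach is approached as far as the arm can. A call with a gripper value outside its range is refused whole. The fingers move at their own pace and stop on an object; "force" is the grip in N (left out, the last holds). Time passes only in rows, so rows that do not move let the fingers close. It gives the time, the measured TCP pose, the force and the opening at its end, in the units of the state.
- monitor.sense(): the state, without advancing time (a new reading comes with each control period).
- imaging.snapshot(name): name is "scene" or "top"; returns the picture (400x640x3 uint8, red, green, blue); there is no depth.
- imaging.get_calibration(name): a dict with "intrinsics" (3x3 intrinsics, pixels), "k1" (the pictures are not rectified: a ray, as slopes to the right and down, at radius r is drawn at 1 + k1 r^2 times it, then the intrinsics apply), "pose" (4x4, takes a point from camera to world coordinates). Camera axes: x right, y down, z forward; pixel columns grow to the right and rows downward; lengths in m; the calibration is good to about 2 mm. A picture is of the moment at which its call begins. get_calibration takes no time and is no camera call.
- ticket.job_done(): hands the job in, once; it reports no verdict.
Trained networks look in the newest picture that a camera, given by its name, has taken for a name from the list of things; names that differ only in an ending like _2 or _b are one class to them, and where a whole thing is asked for, a point or a joint stands for the part that bears it (a point fixed in the world has none). Each returns a list of dicts, best first, with "conf" (0 to 1); they miss things now and then, are a little off and sometimes report something else, mostly with a low value. They report only what shows in the picture. A call takes as long as a camera call. They do not tell look-alikes from the thing itself.
- outline_of(target, camera): "mask" (400x640 bool, what is visible of it).
- tip_of(target, camera): "xyz" ([x, y, z] in m, in the coordinates of the camera as it stood for that picture, good to about 4 mm: a listed point, or the origin of a listed thing).
The state is a dict: "time_s": time; "joints": joint angles; "qvel": joint speeds; "joint_efforts": joint torques, N m; "position": TCP position; "tcp_rot": TCP orientation; "force": force on the tool from outside, world axes, zero at the start; "wrist_torque": the same for the moment, N m; "gripper_width": opening from 0.0 (shut) to 1.0 (fully open).
Only numpy, scipy, OpenCV 4.12 (cv2) and the standard library are available. Lean on these libraries where they do the work, as an engineer would, in place of code of your own. Each camera call takes 0.05 s, during which the arm holds its last target. There are 200 camera calls.

## Working session

There is one attempt and no reset: what is moved stays moved. The work goes in short steps, Python scripts to look and compute and a tool call to move; the robot and the scene stay as the last step left them, time stands still between calls to the robot, and variables do not carry over. Pictures are saved under pics/ and viewed, about 12 in all and at most 16, crops included, and the job is handed in when it is done.

Besides the shell and the picture viewer there is one more tool, called as a command line: name --argument value ..., lists and objects as JSON in quotes. play_rows: Moves the arm, as the interface text tells. Its arguments: {"type":"object","properties":{"deltas":{"type":"array"},"force":{"type":"number"}},"required":["deltas"]}

```bash
mkdir -p pics
python3 - <<'E'
from workcell import monitor, imaging, ctrl
import cv2
print(monitor.sense()); print(ctrl.nose_length)
for n in("scene","top"):
    im=imaging.snapshot(n); cv2.imwrite(f"pics/{n}0.png",im[:,:,::-1])
    c=imaging.get_calibration(n); print(n,c)
E
```

```text
{'time_s': 0.0, 'joints': array([-1.47739217e+00,  3.13435881e-01,  1.49842486e+00,  5.61893403e-05,
        1.33100808e+00, -2.23419896e-01]), 'qvel': array([-4.99186103e-04, -2.78087973e-05, -4.52338526e-04, -1.35895848e-03,
        3.59155781e-04,  6.27553528e-04]), 'joint_efforts': array([ 8.13736006e-04, -4.12263787e+01, -2.59748018e+01, -1.00664781e-04,
        4.02790611e-03,  2.84350484e-06]), 'position': array([ 0.16353281, -0.49863407,  0.24474689]), 'tcp_rot': array([ 8.09795348e-01, -5.86712099e-01, -4.00421761e-04, -4.97550090e-04]), 'force': array([0.29514109, 0.17156922, 0.53368747]), 'wrist_torque': array([ 0.02382517, -0.04841254,  0.03625208]), 'gripper_width': 1.0003145794181363}
0.014
scene {'intrinsics': array([[382.56469682,   0.        , 321.2777554 ],
       [  0.        , 382.56469682, 200.06824428],
       [  0.        ,   0.        ,   1.        ]]), 'k1': -0.09019789480768492, 'pose': array([[ 0.90705516,  0.26387489, -0.32805637,  0.86383917],
       [ 0.42095203, -0.58155797,  0.69612478, -0.63044169],
       [-0.00709394, -0.76951957, -0.63858383,  0.67529028],
       [ 0.        ,  0.        ,  0.        ,  1.        ]])}
top {'intrinsics': array([[470.06436041,   0.        , 320.41542195],
       [  0.        , 470.06436041, 192.44930528],
       [  0.        ,   0.        ,   1.        ]]), 'k1': -0.10395217586085882, 'pose': array([[ 0.00202338, -0.99715024,  0.07541423,  0.46535448],
       [-0.99995509, -0.00271573, -0.00907928,  0.01938104],
       [ 0.00925821, -0.07539247, -0.99711096,  1.15278734],
       [ 0.        ,  0.        ,  0.        ,  1.        ]])}
```

View pics/top0.png

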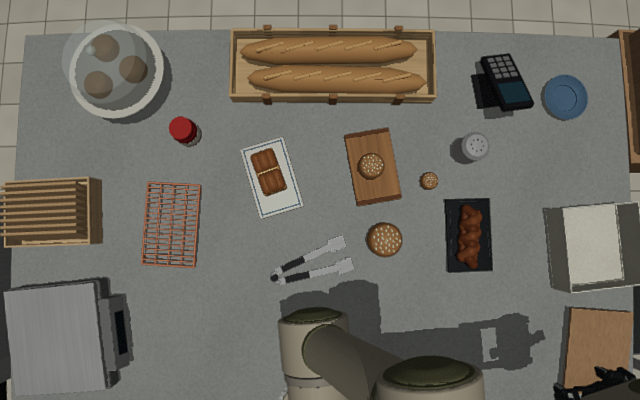

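View pics/scene0.png

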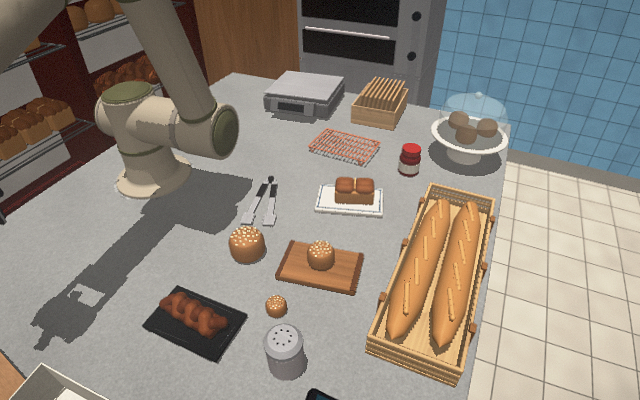

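Top view: the bun candidates are (371,166) on the wooden board, the big one at (384,239) on the counter, and the small one at (429,181). The middle-sized bun on the board is the one I want. The other items are the tin loaf (268,171) on the platter, the plait (470,236) on the slate, the rack (171,224), the jam (184,129), the shaker (475,146) and the tongs (312,260).

```bash
cat > h.py <<'E'
import numpy as np, cv2
from workcell import monitor, imaging, outline_of, tip_of
def ray(uv,c):
    p=cv2.undistortPoints(np.float64(uv).reshape(-1,1,2),c["intrinsics"],np.array([c["k1"],0,0,0.]))[:,0]
    d=np.c_[p,np.ones(len(p))]@c["pose"][:3,:3].T
    return c["pose"][:3,3],d
def plane(uv,c,z):
    o,d=ray(uv,c); return o+d*((z-o[2])/d[:,2])[:,None]
def tri(uv1,c1,uv2,c2):
    o1,d1=ray(uv1,c1);o2,d2=ray(uv2,c2);out=[]
    for a,b in zip(d1,d2):
        s=np.linalg.lstsq(np.c_[a,-b],o2-o1,rcond=None)[0]
        out.append(np.r_[(o1+a*s[0]+o2+b*s[1])/2, np.linalg.norm(o1+a*s[0]-o2-b*s[1])])
    return np.array(out)
def proj(P,c):
    T=np.linalg.inv(c["pose"]); return cv2.projectPoints(np.float64(P).reshape(-1,3),cv2.Rodrigues(T[:3,:3])[0],T[:3,3],c["intrinsics"],np.array([c["k1"],0,0,0.]))[0][:,0]
E
python3 - <<'E'
from h import *
H=dict(wood_board=.018,platter=.014,slate=.014,rack=.023,loaf_mid=.04,plait_mid=.03,bun_mid=.045,jam=.085,shaker=.097,tongs=.01)
C={n:imaging.get_calibration(n) for n in("top","scene")}
for n in C: imaging.snapshot(n)
np.set_printoptions(precision=4,suppress=True)
S={}
for t in H:
    for n in C:
        for r in tip_of(t,n)[:3]:
            p=C[n]["pose"][:3,:3]@r["xyz"]+C[n]["pose"][:3,3]
            print(t,n,"tip",p,round(r["conf"],2))
        for i,r in enumerate(outline_of(t,n)[:3]):
            m=r["mask"].astype(np.uint8)
            S[f"{t}__{n}__{i}"]=m
            cs=max(cv2.findContours(m,0,2)[0],key=cv2.contourArea)
            w=plane(cs[:,0].astype(float),C[n],H[t])[:,:2]
            R=cv2.minAreaRect((w*1000).astype(np.float32))
            print(t,n,i,"rect",np.round(R[0],1),np.round(R[1],1),round(R[2],1),round(r["conf"],2),"px",cs[:,0].mean(0).round())
np.savez_compressed("m0.npz",**S)
E
```

```text
wood_board top tip [ 0.6149 -0.1195  0.0005] 0.6
wood_board top 0 rect [ 615.9 -118.4] [180.6 113.1] 9.7 0.78 px [373. 166.]
wood_board top 1 rect [ 445.9 -353.2] [ 55.9 154.7] 85.2 0.34 px [470. 233.]
wood_board scene tip [0.5972 0.1344 0.0434] 0.71
wood_board scene tip [ 0.6223 -0.1173  0.0031] 0.58
wood_board scene 0 rect [ 620.  -122.8] [181.1 125.5] 10.5 0.63 px [315. 267.]
platter top tip [ 0.5915  0.1283 -0.0008] 0.94
platter top 0 rect [602.3 137.5] [111.5  61.7] 20.9 0.64 px [268. 172.]
platter scene tip [0.5887 0.13   0.0004] 0.91
platter scene 0 rect [594.3 120.4] [179.1 124.7] 16.8 0.79 px [345. 202.]
platter scene 1 rect [689.1 391.5] [ 65.4 190.6] 10.8 0.65 px [411. 158.]
slate top tip [ 0.4501 -0.3562 -0.0053] 0.87
slate top 0 rect [ 448.7 -353.1] [180.  115.8] 1.1 0.77 px [468. 234.]
slate scene tip [ 0.4537 -0.3534 -0.0036] 0.71
slate scene 0 rect [ 451.7 -355.1] [184.7 114.4] 1.0 0.97 px [199. 322.]
rack top tip [ 0.4703  0.3739 -0.0015] 0.8
rack top 0 rect [419.1 350.9] [98.3 85.8] 0.9 0.94 px [180. 255.]
rack scene tip [0.4785 0.3763 0.0049] 0.97
rack scene 0 rect
[... 1435 characters left out ...]
tip [ 0.6931  0.3373 -0.0017] 0.75
jam top 0 rect [689.5 325.4] [78.1 55.7] 45.8 0.86 px [184. 130.]
jam top 1 rect [ 606.8 -109.6] [168.2 105.3] 9.7 0.74 px [373. 167.]
jam scene tip [0.703  0.3353 0.0004] 0.61
jam scene 0 rect [708.5 280.7] [ 56.7 174.5] 8.8 0.94 px [409. 161.]
shaker top tip [ 0.6545 -0.3493 -0.0001] 0.79
shaker top 0 rect [ 650.1 -334.5] [64.4 90.9] 19.6 0.76 px [468. 149.]
shaker scene 0 rect [ 671.4 -371.8] [ 63.3 102.1] 30.6 0.93 px [283. 350.]
tongs top tip [0.3781 0.0338 0.0006] 0.75
tongs top 0 rect [366.3  29.6] [ 86.4 199.9] 26.4 0.61 px [311. 263.]
tongs scene tip [0.3741 0.0397 0.0025] 0.61
tongs scene 0 rect [378.3  37.7] [ 88.5 207.8] 17.3 0.97 px [261. 202.]
```

Run:
```python
from h import *
im=cv2.imread("pics/top0.png"); sc=cv2.imread("pics/scene0.png")
a=cv2.resize(im[120:275,130:510],None,fx=2.1,fy=2.1,interpolation=2)
b=cv2.resize(sc[125:365,140:400],None,fx=1,fy=1)
b=cv2.copyMakeBorder(b,0,0,0,a.shape[1]-b.shape[1],0)
cv2.imwrite("pics/crop1.png",np.vstack([a,b]))
C={n:imaging.get_calibration(n) for n in("top","scene")}
def fit(img,n,box,lo,hi,z,nm):
    x0,y0,x1,y1=box; hsv=cv2.cvtColor(img,cv2.COLOR_BGR2HSV)[y0:y1,x0:x1]
    m=cv2.inRange(hsv,lo,hi); m=cv2.morphologyEx(m,cv2.MORPH_CLOSE,np.ones((3,3)))
    cs=max(cv2.findContours(m,0,2)[0],key=cv2.contourArea)[:,0]+[x0,y0]
    w=plane(cs.astype(float),C[n],z)[:,:2]
    R=cv2.minAreaRect((w*1000).astype(np.float32)); print(nm,n,[np.round(v,1) for v in R])
fit(im,"top",(235,130,310,225),(0,0,170),(180,60,255),.014,"platter")
fit(sc,"scene",(305,170,395,225),(0,0,170),(180,60,255),.014,"platter")
fit(im,"top",(135,170,210,275),(0,70,60),(20,255,255),.022,"rack")
fit(sc,"scene",(300,120,390,172),(0,70,60),(20,255,255),.022,"rack")
fit(im,"top",(335,120,410,210),(0,70,40),(25,255,255),.018,"wood")
fit(sc,"scene",(270,235,372,300),(0,70,40),(25,255,255),.012,"wood")
fit(im,"top",(435,190,500,280),(0,0,0),(180,255,60),.014,"slate")
fit(im,"top",(440,195,495,275),(0,100,60),(15,255,255),.035,"plait")
```

```text
platter top [array([588.8, 128.9]), array([174.4, 106.6]), np.float64(17.0)]
platter scene [array([590.5, 146.1]), array([266.6, 235.5]), np.float64(24.4)]
rack top [array([472.9, 371.7]), array([136.6, 202.9]), np.float64(87.1)]
rack scene [array([473.5, 363.9]), array([157.4, 204.2]), np.float64(86.6)]
wood top [array([ 616.1, -117.7]), array([178.5, 112. ]), np.float64(10.1)]
wood scene [array([ 616.2, -111. ]), array([181.2, 138.4]), np.float64(9.9)]
slate top [array([ 448.9, -352.3]), array([178.7, 114.6]), np.float64(1.5)]
plait top [array([ 446.1, -349.6]), array([ 50.8, 147.4]), np.float64(85.1)]
```

View pics/crop1.png

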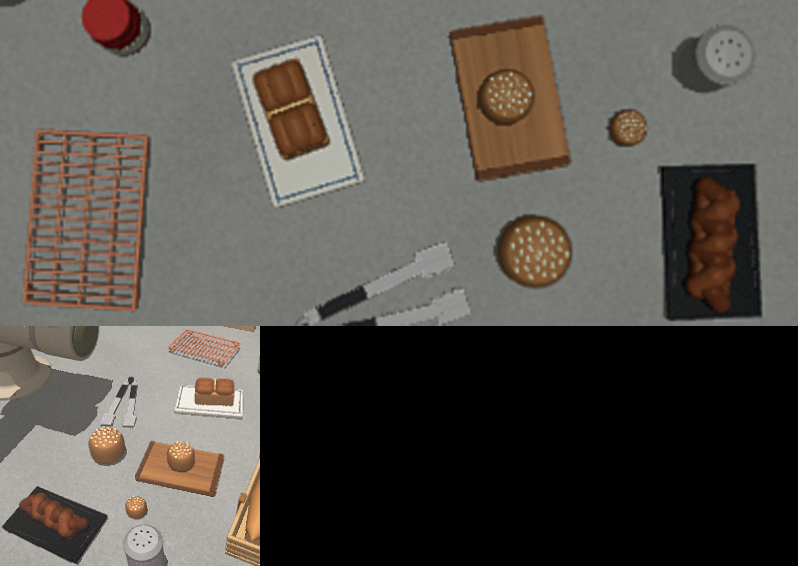

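The crop confirms it: the middle-sized bun stands on the brown board, with the big and small ones loose on the counter. The two-view tip heights agree (bun mid 41 mm, loaf 46 mm, plait 32 mm). I'll park the bun first.

```bash
cat > to.py <<'E'
# usage: to.py x y z phi_deg rows ; prints turn about tool z, then shift per row (cm) in the turned frame
import sys,numpy as np
from scipy.spatial.transform import Rotation as R
from workcell import monitor
s=monitor.sense(); x,y,z,phi,n=map(float,sys.argv[1:])
M=R.from_quat(s["tcp_rot"]).as_matrix(); p0=np.degrees(np.arctan2(M[1,0],M[0,0]))
D=R.from_euler("z",phi,degrees=True).as_matrix()@np.diag([1,-1,-1])
d=D.T@(np.r_[x,y,z]-s["position"])*100
print("t",s["time_s"],"pos",s["position"].round(4),"phi",p0.round(2),"tilt",M[:,2].round(4),"w",round(s["gripper_width"],3),"F",s["force"].round(2))
print("turn",round(p0-phi,2),"total",d.round(2),"per row",(d/n).round(3))
E
python3 to.py .6145 -.111 .13 -80 16
```

```text
t 2.2 pos [ 0.1635 -0.4989  0.2453] phi -71.85 tilt [-0.  0. -1.] w 0.997 F [-0.59  0.37  0.64]
turn 8.15 total [-30.37 -51.15  11.53] per row [-1.898 -3.197  0.72 ]
```

play_rows --deltas '[[[0,0,0],[0,0,4.1],-1],[[0,0,0],[0,0,4.05],-1],[[-1.9,-3.2,0.72],[0,0,0],-1],[[-1.9,-3.2,0.72],[0,0,0],-1],[[-1.9,-3.2,0.72],[0,0,0],-1],[[-1.9,-3.2,0.72],[0,0,0],-1],[[-1.9,-3.2,0.72],[0,0,0],-1],[[-1.9,-3.2,0.72],[0,0,0],-1],[[-1.9,-3.2,0.72],[0,0,0],-1],[[-1.9,-3.2,0.72],[0,0,0],-1],[[-1.9,-3.2,0.72],[0,0,0],-1],[[-1.9,-3.2,0.72],[0,0,0],-1],[[-1.9,-3.2,0.72],[0,0,0],-1],[[-1.9,-3.2,0.72],[0,0,0],-1],[[-1.9,-3.2,0.72],[0,0,0],-1],[[-1.9,-3.2,0.72],[0,0,0],-1],[[-1.9,-3.2,0.72],[0,0,0],-1],[[-1.9,-3.2,0.72],[0,0,0],-1]]' --force 40

```text
time_s: 4.0
position: [0.616, -0.1094, 0.1298]
tcp_rot: [0.766, -0.643, 0.0, -0.0]
force: [-0.3, -0.3, 0.5]
gripper_width: 0.997
```

```bash
python3 to.py .6145 -.111 .036 -80 6
python3 - <<'E'
from h import *
im=imaging.snapshot("scene"); cv2.imwrite("pics/a1.png",cv2.resize(im[130:310,230:430,::-1],None,fx=3,fy=3))
E
```

```text
t 4.0 pos [ 0.616  -0.1094  0.1298] phi -79.99 tilt [ 1.e-04 -1.e-04 -1.e+00] w 0.997 F [-0.35 -0.33  0.54]
turn 0.01 total [0.13 0.18 9.38] per row [0.022 0.03  1.563]
```

View pics/a1.png

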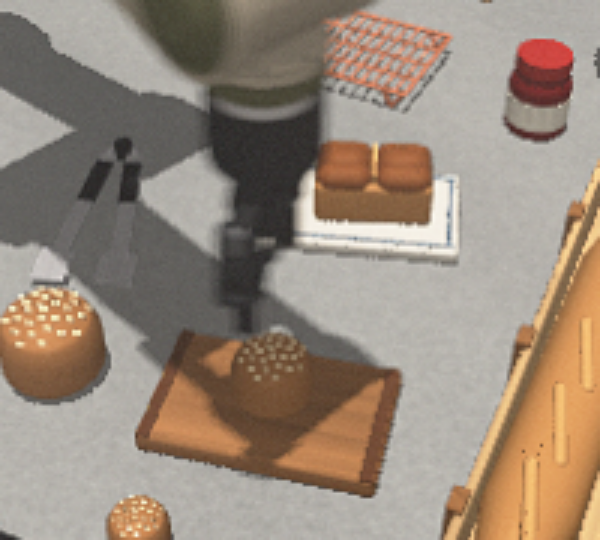

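The open gripper is above the bun (crop 270,375), straddling it. I'll go down and grip.

play_rows --deltas '[[[0.13,0.18,1.5],[0,0,0],-1],[[0,0,2],[0,0,0],-1],[[0,0,2],[0,0,0],-1],[[0,0,2],[0,0,0],-1],[[0,0,1.2],[0,0,0],-1],[[0,0,0.7],[0,0,0],-1],[[0,0,0],[0,0,0],-1],[[0,0,0],[0,0,0],1],[[0,0,0],[0,0,0],1],[[0,0,0],[0,0,0],1],[[0,0,0],[0,0,0],1],[[0,0,0],[0,0,0],1],[[0,0,0],[0,0,0],1]]' --force 40

```text
time_s: 5.35
position: [0.6141, -0.1124, 0.0374]
tcp_rot: [0.766, -0.643, 0.001, -0.0]
force: [-0.9, -0.1, 6.8]
gripper_width: 0.703
```

```bash
python3 to.py .6145 -.111 .17 -80 7
```

```text
t 5.35 pos [ 0.6141 -0.1124  0.0374] phi -80.0 tilt [ 2.1e-03 -8.0e-04 -1.0e+00] w 0.703 F [-0.93 -0.07  6.82]
turn 0.0 total [ -0.13  -0.07 -13.26] per row [-0.019 -0.009 -1.894]
```

play_rows --deltas '[[[0,0,-0.5],[0,0,0],1],[[0,0,-1],[0,0,0],1],[[0,0,-2],[0,0,0],1],[[0,0,-2.5],[0,0,0],1],[[0,0,-2.5],[0,0,0],1],[[0,0,-2.5],[0,0,0],1],[[0,0,-2.2],[0,0,0],1],[[0,0,0],[0,0,0],1]]'

```text
time_s: 6.15
position: [0.6145, -0.1125, 0.1718]
tcp_rot: [0.766, -0.643, 0.003, -0.001]
force: [0.4, 0.3, -0.5]
gripper_width: 0.709
```

```bash
python3 to.py .474 .372 .14 -80 18
python3 - <<'E'
from h import *
im=imaging.snapshot("scene"); cv2.imwrite("pics/a2.png",cv2.resize(im[110:310,200:430,::-1],None,fx=2.5,fy=2.5))
E
```

```text
t 6.15 pos [ 0.6145 -0.1125  0.1718] phi -79.99 tilt [ 0.0058 -0.0023 -1.    ] w 0.709 F [ 0.4   0.35 -0.51]
turn 0.01 total [-50.16   5.43   3.18] per row [-2.787  0.301  0.177]
```

View pics/a2.png

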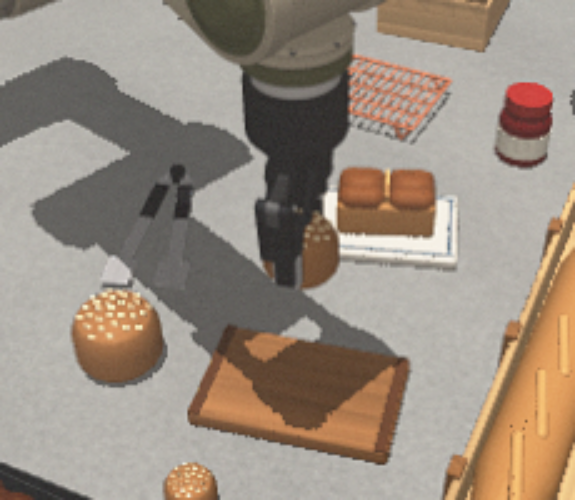

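The bun is held, with its underside clear of the board. On to the rack.

play_rows --deltas '[[[-1.5,0.3,0],[0,0,0],1],[[-2.9,0.3,0],[0,0,0],1],[[-2.9,0.3,0],[0,0,0],1],[[-2.9,0.3,0],[0,0,0],1],[[-2.9,0.3,0],[0,0,0],1],[[-2.9,0.3,0],[0,0,0],1],[[-2.9,0.3,0],[0,0,0],1],[[-2.9,0.3,0],[0,0,0],1],[[-2.9,0.3,0],[0,0,0],1],[[-2.9,0.3,0],[0,0,0],1],[[-2.9,0.3,0],[0,0,0],1],[[-2.9,0.3,0],[0,0,0],1],[[-2.9,0.3,0.5],[0,0,0],1],[[-2.9,0.3,0.5],[0,0,0],1],[[-2.9,0.3,0.5],[0,0,0],1],[[-2.9,0.3,0.5],[0,0,0],1],[[-2.9,0.3,0.5],[0,0,0],1],[[-2.2,0.3,0.5],[0,0,0],1],[[0,0,0],[0,0,0],1]]'

```text
time_s: 8.1
position: [0.4703, 0.3739, 0.1359]
tcp_rot: [0.767, -0.642, -0.001, 0.002]
force: [-0.4, -0.1, -0.6]
gripper_width: 0.704
```

```bash
python3 to.py .474 .372 .0425 -80 8
```

```text
t 8.1 pos [0.4703 0.3739 0.1359] phi -79.81 tilt [-0.0038 -0.0012 -1.    ] w 0.704 F [-0.37 -0.07 -0.63]
turn 0.19 total [ 0.25 -0.33  9.34] per row [ 0.031 -0.041  1.167]
```

play_rows --deltas '[[[0.2,-0.3,1],[0,0,0],1],[[0,0,2],[0,0,0],1],[[0,0,2],[0,0,0],1],[[0,0,2],[0,0,0],1],[[0,0,1],[0,0,0],1],[[0,0,0.5],[0,0,0],1],[[0,0,0.4],[0,0,0],1],[[0,0,0.2],[0,0,0],1],[[0,0,0.2],[0,0,0],1],[[0,0,0],[0,0,0],1],[[0,0,0],[0,0,0],1]]'

```text
time_s: 9.2
position: [0.4766, 0.3705, 0.0454]
tcp_rot: [0.766, -0.643, 0.0, -0.0]
force: [-0.5, 0.2, -0.7]
gripper_width: 0.702
```

```bash
python3 to.py .474 .372 .0425 -80 8
```

```text
t 9.2 pos [0.4766 0.3705 0.0454] phi -79.99 tilt [ 5.e-04  2.e-04 -1.e+00] w 0.702 F [-0.47  0.21 -0.74]
turn 0.01 total [-0.2   0.23  0.29] per row [-0.024  0.029  0.036]
```

play_rows --deltas '[[[0,0,0.1],[0,0,0],1],[[0,0,0.1],[0,0,0],1],[[0,0,0.1],[0,0,0],1],[[0,0,0],[0,0,0],1]]'

```text
time_s: 9.6
position: [0.4765, 0.3704, 0.0424]
tcp_rot: [0.766, -0.643, 0.0, -0.0]
force: [-1.8, -1.2, 2.4]
gripper_width: 0.704
```

Contact. I'll release, wait and rise.

play_rows --deltas '[[[0,0,0],[0,0,0],0.1],[[0,0,0],[0,0,0],-0.5],[[0,0,0],[0,0,0],-1],[[0,0,0],[0,0,0],-1],[[0,0,0],[0,0,0],-1],[[0,0,-1],[0,0,0],-1],[[0,0,-2],[0,0,0],-1],[[0,0,-3],[0,0,0],-1],[[0,0,-3],[0,0,0],-1],[[0,0,-3],[0,0,0],-1],[[0,0,-1],[0,0,0],-1],[[0,0,0],[0,0,0],-1]]'

```text
time_s: 10.8
position: [0.4769, 0.3706, 0.1735]
tcp_rot: [0.766, -0.643, 0.001, -0.001]
force: [0.5, 0.4, -0.4]
gripper_width: 0.998
```

```bash
python3 to.py .597 .133 .14 -69 12
python3 - <<'E'
from h import *
im=imaging.snapshot("top")[:,:,::-1]; im2=imaging.snapshot("scene")[:,:,::-1]
cv2.imwrite("pics/a3.png",np.hstack([cv2.resize(im[110:290,130:310],None,fx=2,fy=2),cv2.resize(im2[100:280,240:440],(400,360))]))
for n in("top","scene"):
    c=imaging.get_calibration(n)
    for t in("bun_mid","loaf_mid"):
        for r in tip_of(t,n)[:4]: print(t,n,(c["pose"][:3,:3]@r["xyz"]+c["pose"][:3,3]).round(4),r["conf"])
E
```

```text
t 10.8 pos [0.4769 0.3706 0.1735] phi -80.0 tilt [ 0.0025  0.0013 -1.    ] w 0.998 F [ 0.48  0.37 -0.43]
turn -11.0 total [26.49 -2.69  3.35] per row [ 2.207 -0.225  0.279]
bun_mid top [ 0.4376 -0.1434  0.0342] 0.86
bun_mid top [0.4773 0.3714 0.0467] 0.62
bun_mid top [ 0.5828 -0.2572  0.0186] 0.53
loaf_mid top [0.5953 0.1314 0.0456] 0.76
loaf_mid top [0.589  0.1275 0.0018] 0.74
bun_mid scene [ 0.5802 -0.2574  0.021 ] 0.97
bun_mid scene [ 0.4389 -0.1418  0.033 ] 0.81
bun_mid scene [0.4776 0.3684 0.0454] 0.8
loaf_mid scene [0.5989 0.1335 0.0448] 0.78
loaf_mid scene [ 0.6619 -0.3493 -0.0019] 0.25
```

View pics/a3.png

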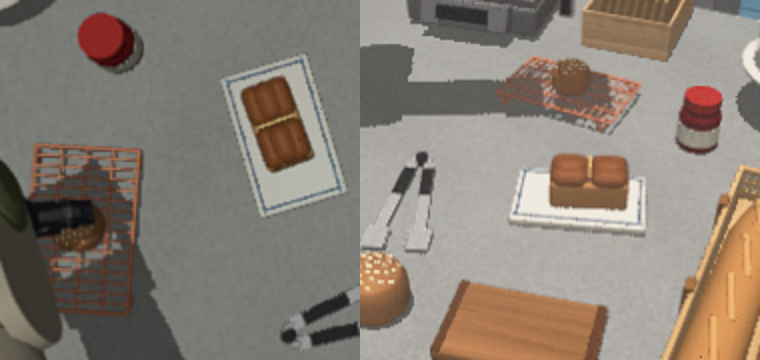

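The bun stands upright on the rack (composite 570,75 on the right, 85,228 on the left), and both cameras put it at about (0.477, 0.370, 0.046). Next is the tin loaf.

play_rows --deltas '[[[0,0,0],[0,0,-5.5],-1],[[0,0,0],[0,0,-5.5],-1],[[2.2,-0.22,0.28],[0,0,0],-1],[[2.2,-0.22,0.28],[0,0,0],-1],[[2.2,-0.22,0.28],[0,0,0],-1],[[2.2,-0.22,0.28],[0,0,0],-1],[[2.2,-0.22,0.28],[0,0,0],-1],[[2.2,-0.22,0.28],[0,0,0],-1],[[2.2,-0.22,0.28],[0,0,0],-1],[[2.2,-0.22,0.28],[0,0,0],-1],[[2.2,-0.22,0.28],[0,0,0],-1],[[2.2,-0.22,0.28],[0,0,0],-1],[[2.2,-0.22,0.28],[0,0,0],-1],[[2.2,-0.22,0.28],[0,0,0],-1],[[0,0,0],[0,0,0],-1]]'

```text
time_s: 12.6
position: [0.5963, 0.1312, 0.1373]
tcp_rot: [0.823, -0.568, -0.0, 0.001]
force: [-0.1, -0.1, -0.4]
gripper_width: 1.002
```

```bash
python3 to.py .597 .1325 .036 -69 8
```

```text
t 12.6 pos [0.5963 0.1312 0.1373] phi -69.16 tilt [-1.4e-03 -4.0e-04 -1.0e+00] w 1.002 F [-0.08 -0.09 -0.39]
turn -0.16 total [-0.1  -0.11 10.13] per row [-0.012 -0.014  1.267]
```

play_rows --deltas '[[[-0.1,-0.1,1.6],[0,0,0],-1],[[0,0,2],[0,0,0],-1],[[0,0,2],[0,0,0],-1],[[0,0,2],[0,0,0],-1],[[0,0,1.5],[0,0,0],-1],[[0,0,1],[0,0,0],-1],[[0,0,0],[0,0,0],-1],[[0,0,0],[0,0,0],1],[[0,0,0],[0,0,0],1],[[0,0,0],[0,0,0],1],[[0,0,0],[0,0,0],1],[[0,0,0],[0,0,0],1],[[0,0,0],[0,0,0],1]]' --force 40

```text
time_s: 13.9
position: [0.5971, 0.1347, 0.0387]
tcp_rot: [0.824, -0.566, 0.001, -0.001]
force: [-1.0, -0.3, 6.6]
gripper_width: 0.676
```

```bash
python3 to.py .597 .1325 .036 -69 8
```

```text
t 13.9 pos [0.5971 0.1347 0.0387] phi -69.0 tilt [ 0.0023  0.     -1.    ] w 0.676 F [-1.01 -0.32  6.64]
turn 0.0 total [0.2  0.08 0.27] per row [0.025 0.011 0.034]
```

play_rows --deltas '[[[0,0,-0.5],[0,0,0],1],[[0,0,-1],[0,0,0],1],[[0,0,-2],[0,0,0],1],[[0,0,-2.5],[0,0,0],1],[[0,0,-2.5],[0,0,0],1],[[0,0,-2.5],[0,0,0],1],[[0,0,-1],[0,0,0],1],[[0,0,0],[0,0,0],1]]'

```text
time_s: 14.7
position: [0.5967, 0.1347, 0.1588]
tcp_rot: [0.824, -0.566, 0.001, -0.001]
force: [0.1, 0.5, -2.8]
gripper_width: 0.676
```

```bash
python3 to.py .616 -.118 .12 -80 12
python3 - <<'E'
from h import *
im2=imaging.snapshot("scene")[:,:,::-1]
cv2.imwrite("pics/a4.png",cv2.resize(im2[60:260,240:440],None,fx=2,fy=2))
E
```

```text
t 14.7 pos [0.5967 0.1347 0.1588] phi -69.0 tilt [ 2.3e-03  1.0e-04 -1.0e+00] w 0.676 F [ 0.06  0.54 -2.84]
turn 11.0 total [25.22  2.49  3.88] per row [2.102 0.208 0.323]
```

View pics/a4.png

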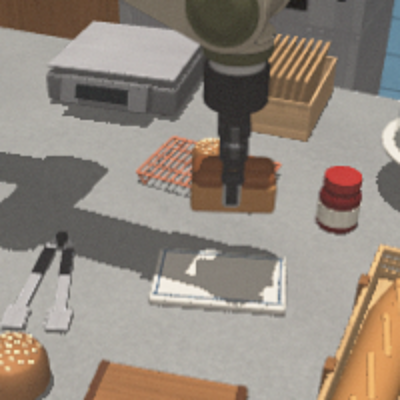

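The loaf is held level and near its middle (crop 192–274, finger at 234). On to the wooden board.

play_rows --deltas '[[[0,0,0],[0,0,3.7],1],[[0,0,0],[0,0,3.7],1],[[0,0,0],[0,0,3.6],1],[[1.2,0.2,0],[0,0,0],1],[[2.1,0.2,0],[0,0,0],1],[[2.1,0.2,0],[0,0,0],1],[[2.1,0.2,0],[0,0,0],1],[[2.1,0.2,0],[0,0,0],1],[[2.1,0.2,0],[0,0,0],1],[[2.1,0.2,0],[0,0,0],1],[[2.1,0.2,0],[0,0,0],1],[[2.1,0.2,0.6],[0,0,0],1],[[2.1,0.2,0.6],[0,0,0],1],[[2.1,0.2,0.6],[0,0,0],1],[[2.1,0.2,0.6],[0,0,0],1],[[1,0.1,0.6],[0,0,0],1],[[0,0,0.6],[0,0,0],1],[[0,0,0],[0,0,0],1],[[0,0,0],[0,0,0],1]]'

```text
time_s: 16.65
position: [0.6156, -0.1179, 0.1214]
tcp_rot: [0.766, -0.642, -0.0, -0.0]
force: [1.1, 0.4, -2.1]
gripper_width: 0.67
```

```bash
python3 to.py .616 -.118 .0425 -80 12
```

```text
t 16.65 pos [ 0.6156 -0.1179  0.1214] phi -79.93 tilt [-4.e-04  3.e-04 -1.e+00] w 0.67 F [ 1.12  0.35 -2.14]
turn 0.07 total [ 0.01 -0.04  7.89] per row [ 0.001 -0.003  0.657]
```

play_rows --deltas '[[[0,0,1],[0,0,0],1],[[0,0,2],[0,0,0],1],[[0,0,2],[0,0,0],1],[[0,0,1.2],[0,0,0],1],[[0,0,0.7],[0,0,0],1],[[0,0,0.5],[0,0,0],1],[[0,0,0.2],[0,0,0],1],[[0,0,0.1],[0,0,0],1],[[0,0,0.1],[0,0,0],1],[[0,0,0],[0,0,0],1],[[0,0,0],[0,0,0],1]]'

```text
time_s: 17.75
position: [0.6158, -0.1189, 0.0438]
tcp_rot: [0.766, -0.643, 0.0, -0.0]
force: [0.3, 0.8, -2.7]
gripper_width: 0.674
```

play_rows --deltas '[[[0,0,0.1],[0,0,0],1],[[0,0,0.1],[0,0,0],1],[[0,0,0],[0,0,0],1]]'

```text
time_s: 18.05
position: [0.6158, -0.1189, 0.0428]
tcp_rot: [0.766, -0.643, 0.0, -0.0]
force: [-4.3, 0.6, 7.9]
gripper_width: 0.669
```

Contact. Releasing and rising.

play_rows --deltas '[[[0,0,0],[0,0,0],0.1],[[0,0,0],[0,0,0],-0.5],[[0,0,0],[0,0,0],-1],[[0,0,0],[0,0,0],-1],[[0,0,0],[0,0,0],-1],[[0,0,-1],[0,0,0],-1],[[0,0,-2],[0,0,0],-1],[[0,0,-3],[0,0,0],-1],[[0,0,-3],[0,0,0],-1],[[0,0,-3],[0,0,0],-1],[[0,0,-1],[0,0,0],-1],[[0,0,0],[0,0,0],-1]]'

```text
time_s: 19.25
position: [0.6161, -0.119, 0.1729]
tcp_rot: [0.766, -0.643, 0.001, -0.0]
force: [-0.6, -0.3, -0.6]
gripper_width: 1.001
```

```bash
python3 to.py .447 -.350 .13 -95 14
python3 - <<'E'
from h import *
for n in("top","scene"):
    imaging.snapshot(n)
    c=imaging.get_calibration(n)
    for t in("loaf_mid","plait_mid"):
        for r in tip_of(t,n)[:2]: print(t,n,(c["pose"][:3,:3]@r["xyz"]+c["pose"][:3,3]).round(4),r["conf"])
E
```

```text
t 19.25 pos [ 0.6161 -0.119   0.1729] phi -80.0 tilt [ 0.0026 -0.001  -1.    ] w 1.001 F [-0.62 -0.35 -0.59]
turn 15.0 total [24.49 14.84  4.29] per row [1.749 1.06  0.307]
loaf_mid top [0.5923 0.129  0.    ] 0.27
plait_mid top [ 0.4489 -0.3535  0.0327] 0.91
loaf_mid scene [ 0.6173 -0.1182  0.0457] 0.63
plait_mid scene [ 0.4466 -0.3485  0.0369] 0.85
```

play_rows --deltas '[[[0,0,0],[0,0,5],-1],[[0,0,0],[0,0,5],-1],[[0,0,0],[0,0,5],-1],[[1.75,1.06,0.1],[0,0,0],-1],[[1.75,1.06,0.1],[0,0,0],-1],[[1.75,1.06,0.1],[0,0,0],-1],[[1.75,1.06,0.1],[0,0,0],-1],[[1.75,1.06,0.1],[0,0,0],-1],[[1.75,1.06,0.1],[0,0,0],-1],[[1.75,1.06,0.4],[0,0,0],-1],[[1.75,1.06,0.4],[0,0,0],-1],[[1.75,1.06,0.4],[0,0,0],-1],[[1.75,1.06,0.4],[0,0,0],-1],[[1.75,1.06,0.5],[0,0,0],-1],[[1.75,1.06,0.5],[0,0,0],-1],[[1.75,1.06,0.5],[0,0,0],-1],[[1.75,1.06,0.5],[0,0,0],-1],[[0,0,0],[0,0,0],-1]]'

```text
time_s: 21.35
position: [0.4451, -0.3512, 0.1283]
tcp_rot: [-0.675, 0.738, 0.001, -0.0]
force: [0.1, 0.3, 0.4]
gripper_width: 0.999
```

```bash
python3 to.py .447 -.350 .035 -95 8
python3 - <<'E'
from h import *
im=imaging.snapshot("top")[:,:,::-1]; im2=imaging.snapshot("scene")[:,:,::-1]
cv2.imwrite("pics/a5.png",np.hstack([cv2.resize(im[110:290,330:510],None,fx=2,fy=2),cv2.resize(im2[210:370,110:290],(405,360))]))
m=np.load("m0.npz")
for n,z in(("top",.035),("scene",.035)):
    v,u=np.nonzero(m[f"plait_mid__{n}__0"]); w=plane(np.c_[u,v].astype(float),imaging.get_calibration(n),z)[:,:2]
    _,e=cv2.PCACompute(w.astype(np.float32),None)[:2]; print(n,w.mean(0),np.degrees(np.arctan(e[0,1]/e[0,0])))
E
```

```text
t 21.35 pos [ 0.4451 -0.3512  0.1283] phi -95.14 tilt [-0.0015  0.0013 -1.    ] w 0.999 F [0.12 0.34 0.39]
turn -0.14 total [-0.13 -0.18  9.33] per row [-0.017 -0.023  1.166]
top [ 0.44593643 -0.34911657] -2.6526604
scene [ 0.45216405 -0.35310856] -4.620768
```

View pics/a5.png

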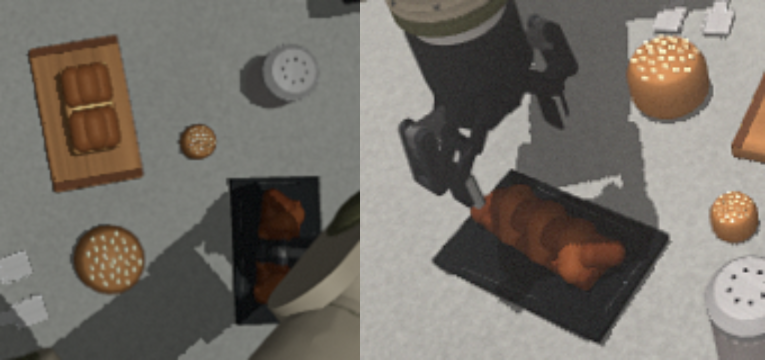

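The loaf is centred along its board (left 87,108), and the gripper straddles the plait. Going down.

play_rows --deltas '[[[-0.1,-0.2,1.3],[0,0,-1],-1],[[0,0,2],[0,0,0],-1],[[0,0,2],[0,0,0],-1],[[0,0,2],[0,0,0],-1],[[0,0,1.2],[0,0,0],-1],[[0,0,0.9],[0,0,0],-1],[[0,0,0],[0,0,0],-1],[[0,0,0],[0,0,0],1],[[0,0,0],[0,0,0],1],[[0,0,0],[0,0,0],1],[[0,0,0],[0,0,0],1],[[0,0,0],[0,0,0],1],[[0,0,0],[0,0,0],1]]' --force 40

```text
time_s: 22.75
position: [0.449, -0.3497, 0.0366]
tcp_rot: [-0.682, 0.731, -0.001, -0.0]
force: [-1.3, -0.1, 6.4]
gripper_width: 0.647
```

```bash
python3 to.py .447 -.350 .035 -94 8
```

```text
t 22.75 pos [ 0.449  -0.3497  0.0366] phi -94.0 tilt [ 0.0014 -0.0016 -1.    ] w 0.647 F [-1.27 -0.1   6.41]
turn -0.0 total [0.05 0.2  0.16] per row [0.006 0.025 0.02 ]
```

play_rows --deltas '[[[0,0,-0.5],[0,0,0],1],[[0,0,-1],[0,0,0],1],[[0,0,-2],[0,0,0],1],[[0,0,-2.5],[0,0,0],1],[[0,0,-2.5],[0,0,0],1],[[0,0,-2.5],[0,0,0],1],[[0,0,-2.5],[0,0,0],1],[[0,0,0],[0,0,0],1]]'

```text
time_s: 23.55
position: [0.4494, -0.3501, 0.1741]
tcp_rot: [-0.682, 0.731, -0.003, -0.0]
force: [0.7, -0.7, -1.7]
gripper_width: 0.649
```

```bash
python3 to.py .589 .129 .16 -73 17
python3 - <<'E'
from h import *
im=imaging.snapshot("top")[:,:,::-1]; im2=imaging.snapshot("scene")[:,:,::-1]
cv2.imwrite("pics/a6.png",np.hstack([cv2.resize(im[140:320,380:560],None,fx=2,fy=2),cv2.resize(im2[160:340,110:290],(360,360))]))
E
```

```text
t 23.55 pos [ 0.4494 -0.3501  0.1741] phi -93.99 tilt [ 0.0041 -0.0049 -1.    ] w 0.649 F [ 0.75 -0.72 -1.7 ]
turn -20.99 total [-41.73 -27.35   1.41] per row [-2.455 -1.609  0.083]
```

View pics/a6.png

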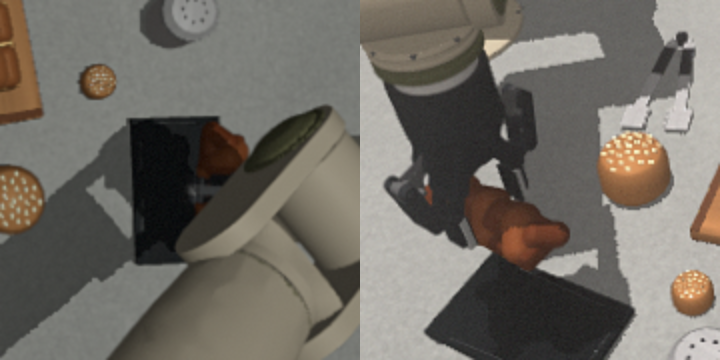

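The plait is held level and the slate is empty. On to the platter.

play_rows --deltas '[[[0,0,0],[0,0,-7],1],[[0,0,0],[0,0,-7],1],[[0,0,0],[0,0,-7],1],[[-1.3,-0.85,0],[0,0,0],1],[[-2.6,-1.7,0],[0,0,0],1],[[-2.6,-1.7,0],[0,0,0],1],[[-2.6,-1.7,0],[0,0,0],1],[[-2.6,-1.7,0],[0,0,0],1],[[-2.6,-1.7,0],[0,0,0],1],[[-2.6,-1.7,0],[0,0,0],1],[[-2.6,-1.7,0],[0,0,0],1],[[-2.6,-1.7,0],[0,0,0],1],[[-2.6,-1.7,0],[0,0,0],1],[[-2.6,-1.7,0],[0,0,0],1],[[-2.6,-1.7,0.3],[0,0,0],1],[[-2.6,-1.7,0.3],[0,0,0],1],[[-2.6,-1.7,0.3],[0,0,0],1],[[-2.6,-1.7,0.3],[0,0,0],1],[[-2.6,-1.7,0.3],[0,0,0],1]]'

```text
time_s: 25.55
position: [0.582, 0.1154, 0.1542]
tcp_rot: [0.803, -0.596, -0.001, 0.001]
force: [0.0, 0.5, -2.0]
gripper_width: 0.647
```

play_rows --deltas '[[[-1.3,-0.85,0],[0,0,0],1],[[0,0,0],[0,0,0],1],[[0,0,0],[0,0,0],1]]'

```text
time_s: 25.85
position: [0.5866, 0.1279, 0.155]
tcp_rot: [0.804, -0.595, -0.0, 0.0]
force: [-0.1, -0.1, -2.5]
gripper_width: 0.648
```

```bash
python3 to.py .589 .129 .0375 -73 1
python3 - <<'E'
from h import *
for n in("top","scene"):
    imaging.snapshot(n)
    c=imaging.get_calibration(n)
    for t in("plait_mid","platter"):
        for r in tip_of(t,n)[:2]: print(t,n,(c["pose"][:3,:3]@r["xyz"]+c["pose"][:3,3]).round(4),r["conf"])
E
```

```text
t 25.85 pos [0.5866 0.1279 0.155 ] phi -73.04 tilt [-1.2e-03 -4.0e-04 -1.0e+00] w 0.648 F [-0.08 -0.1  -2.49]
turn -0.04 total [-0.03 -0.26 11.75] per row [-0.029 -0.264 11.75 ]
plait_mid top [0.5886 0.1254 0.1481] 0.57
plait_mid scene [0.5839 0.1271 0.1547] 0.6
platter scene [ 0.6149 -0.1164  0.0451] 0.67
platter scene [ 5.907e-01  1.261e-01 -4.000e-04] 0.61
```

play_rows --deltas '[[[0,-0.3,1],[0,0,0],1],[[0,0,2],[0,0,0],1],[[0,0,2.5],[0,0,0],1],[[0,0,2.5],[0,0,0],1],[[0,0,1.7],[0,0,0],1],[[0,0,1],[0,0,0],1],[[0,0,0.5],[0,0,0],1],[[0,0,0.2],[0,0,0],1],[[0,0,0.1],[0,0,0],1],[[0,0,0.1],[0,0,0],1],[[0,0,0],[0,0,0],1],[[0,0,0],[0,0,0],1]]'

```text
time_s: 27.35
position: [0.5901, 0.1291, 0.0399]
tcp_rot: [0.804, -0.595, 0.0, -0.0]
force: [0.4, 0.4, -1.6]
gripper_width: 0.648
```

play_rows --deltas '[[[0,0,0.1],[0,0,0],1],[[0,0,0.1],[0,0,0],1],[[0,0,0.1],[0,0,0],1],[[0,0,0],[0,0,0],1]]'

```text
time_s: 27.75
position: [0.59, 0.1291, 0.0367]
tcp_rot: [0.804, -0.595, 0.0, 0.0]
force: [-2.2, -0.6, 1.5]
gripper_width: 0.652
```

Contact. Releasing.

play_rows --deltas '[[[0,0,0],[0,0,0],0.1],[[0,0,0],[0,0,0],-0.5],[[0,0,0],[0,0,0],-1],[[0,0,0],[0,0,0],-1],[[0,0,0],[0,0,0],-1],[[0,0,-1],[0,0,0],-1],[[0,0,-2],[0,0,0],-1],[[0,0,-3],[0,0,0],-1],[[0,0,-3],[0,0,0],-1],[[0,0,-3],[0,0,0],-1],[[0,0,-1],[0,0,0],-1],[[0,0,0],[0,0,0],-1]]'

```text
time_s: 28.95
position: [0.5904, 0.1291, 0.1679]
tcp_rot: [0.804, -0.595, 0.001, -0.001]
force: [0.1, -0.6, -0.4]
gripper_width: 1.0
```

```bash
python3 to.py .4773 .3703 .13 -73 12
python3 - <<'E'
from h import *
for n in("top","scene"):
    imaging.snapshot(n)
    c=imaging.get_calibration(n)
    for t in("plait_mid","bun_mid"):
        for r in tip_of(t,n)[:3]: print(t,n,(c["pose"][:3,:3]@r["xyz"]+c["pose"][:3,3]).round(4),r["conf"])
E
```

```text
t 28.95 pos [0.5904 0.1291 0.1679] phi -72.99 tilt [ 2.9e-03  1.0e-04 -1.0e+00] w 1.0 F [ 0.06 -0.57 -0.4 ]
turn 0.01 total [-26.37   3.76   3.79] per row [-2.197  0.314  0.316]
plait_mid top [0.591  0.1276 0.0275] 0.43
bun_mid top [0.4757 0.3708 0.0464] 0.84
bun_mid top [ 0.4383 -0.146   0.0316] 0.84
bun_mid top [ 0.583  -0.2574  0.0179] 0.73
plait_mid scene [0.5873 0.1309 0.0345] 0.97
bun_mid scene [ 0.4373 -0.1421  0.0369] 0.62
bun_mid scene [ 0.5805 -0.2573  0.02  ] 0.56
bun_mid scene [0.4753 0.3718 0.0477] 0.49
```

Plait placed well. Now the bun from the rack.

play_rows --deltas '[[[-2.2,0.31,0.1],[0,0,0],-1],[[-2.2,0.31,0.1],[0,0,0],-1],[[-2.2,0.31,0.1],[0,0,0],-1],[[-2.2,0.31,0.1],[0,0,0],-1],[[-2.2,0.31,0.4],[0,0,0],-1],[[-2.2,0.31,0.4],[0,0,0],-1],[[-2.2,0.31,0.4],[0,0,0],-1],[[-2.2,0.31,0.4],[0,0,0],-1],[[-2.2,0.31,0.4],[0,0,0],-1],[[-2.2,0.31,0.5],[0,0,0],-1],[[-2.2,0.31,0.5],[0,0,0],-1],[[-2.2,0.31,0.4],[0,0,0],-1],[[0,0,0],[0,0,0],-1],[[0,0,0],[0,0,0],-1]]'

```text
time_s: 30.65
position: [0.4771, 0.3705, 0.128]
tcp_rot: [0.804, -0.595, -0.0, 0.0]
force: [-0.1, -0.0, 0.4]
gripper_width: 1.0
```

```bash
python3 to.py .477 .3703 .041 -73 12
```

```text
t 30.65 pos [0.4771 0.3705 0.128 ] phi -72.96 tilt [-6.e-04 -6.e-04 -1.e+00] w 1.0 F [-0.1  -0.04  0.39]
turn 0.04 total [0.02 0.01 8.7 ] per row [0.001 0.001 0.725]
```

play_rows --deltas '[[[0,0,1],[0,0,0],-1],[[0,0,2],[0,0,0],-1],[[0,0,2],[0,0,0],-1],[[0,0,1.7],[0,0,0],-1],[[0,0,1.2],[0,0,0],-1],[[0,0,0.7],[0,0,0],-1],[[0,0,0],[0,0,0],-1],[[0,0,0],[0,0,0],1],[[0,0,0],[0,0,0],1],[[0,0,0],[0,0,0],1],[[0,0,0],[0,0,0],1],[[0,0,0],[0,0,0],1],[[0,0,0],[0,0,0],1]]' --force 40

```text
time_s: 31.95
position: [0.4777, 0.3709, 0.0438]
tcp_rot: [0.804, -0.595, 0.001, -0.001]
force: [-0.4, -2.0, 5.4]
gripper_width: 0.708
```

```bash
python3 to.py .477 .3703 .041 -73 12
```

```text
t 31.95 pos [0.4777 0.3709 0.0438] phi -72.99 tilt [ 1.8e-03  7.0e-04 -1.0e+00] w 0.708 F [-0.41 -1.98  5.36]
turn 0.01 total [0.03 0.08 0.28] per row [0.003 0.007 0.023]
```

play_rows --deltas '[[[0,0,-0.5],[0,0,0],1],[[0,0,-1],[0,0,0],1],[[0,0,-2],[0,0,0],1],[[0,0,-2.5],[0,0,0],1],[[0,0,-2.5],[0,0,0],1],[[0,0,-2.5],[0,0,0],1],[[0,0,-2.5],[0,0,0],1],[[0,0,0],[0,0,0],1]]'

```text
time_s: 32.75
position: [0.4783, 0.3714, 0.1817]
tcp_rot: [0.804, -0.595, 0.002, -0.003]
force: [0.9, -0.3, -1.1]
gripper_width: 0.709
```

```bash
python3 to.py .449 -.353 .175 -90 25
python3 - <<'E'
from h import *
im=imaging.snapshot("top")[:,:,::-1]; im2=imaging.snapshot("scene")[:,:,::-1]
cv2.imwrite("pics/a7.png",np.hstack([cv2.resize(im[110:290,130:310],None,fx=2,fy=2),cv2.resize(im2[60:240,270:450],(360,360))]))
E
```

```text
t 32.75 pos [0.4783 0.3714 0.1817] phi -72.99 tilt [ 0.0063  0.0032 -1.    ] w 0.709 F [ 0.9  -0.26 -1.05]
turn 17.01 total [72.44  2.93  0.67] per row [2.897 0.117 0.027]
```

View pics/a7.png

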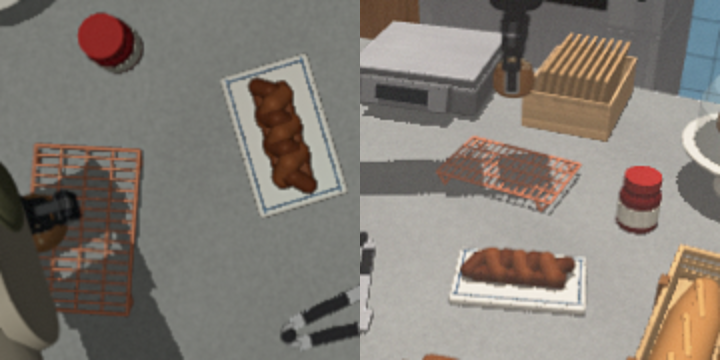

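The plait lies centred along the platter, and the bun is held over the rack. Carrying it to the slate.

play_rows --deltas '[[[0,0,0],[0,0,5.7],1],[[0,0,0],[0,0,5.7],1],[[0,0,0],[0,0,5.6],1],[[1.5,0.1,0],[0,0,0],1],[[2.9,0.1,0],[0,0,0],1],[[2.9,0.1,0],[0,0,0],1],[[2.9,0.1,0],[0,0,0],1],[[2.9,0.1,0],[0,0,0],1],[[2.9,0.1,0],[0,0,0],1],[[2.9,0.1,0],[0,0,0],1],[[2.9,0.1,0],[0,0,0],1],[[2.9,0.1,0],[0,0,0],1],[[2.9,0.1,0],[0,0,0],1],[[2.9,0.1,0],[0,0,0],1],[[2.9,0.1,0],[0,0,0],1],[[2.9,0.1,0],[0,0,0],1],[[2.9,0.1,0],[0,0,0],1],[[2.9,0.1,0],[0,0,0],1],[[2.9,0.1,0],[0,0,0],1]]'

```text
time_s: 34.75
position: [0.4604, -0.0802, 0.1763]
tcp_rot: [-0.707, 0.707, 0.001, -0.0]
force: [0.5, 0.5, -0.0]
gripper_width: 0.708
```

play_rows --deltas '[[[2.9,0.1,0],[0,0,0],1],[[2.9,0.1,0],[0,0,0],1],[[2.9,0.1,0],[0,0,0],1],[[2.9,0.1,0],[0,0,0],1],[[2.9,0.1,0],[0,0,0],1],[[2.9,0.1,0.4],[0,0,0],1],[[2.9,0.1,0.6],[0,0,0],1],[[2.9,0.1,0.6],[0,0,0],1],[[2.9,0.1,0.6],[0,0,0],1],[[1.3,0.1,0.6],[0,0,0],1],[[0,0,0],[0,0,0],1],[[0,0,0],[0,0,0],1]]'

```text
time_s: 35.95
position: [0.4511, -0.3522, 0.1489]
tcp_rot: [0.707, -0.707, -0.001, -0.0]
force: [-0.0, -0.2, -0.0]
gripper_width: 0.706
```

```bash
python3 to.py .449 -.353 .036 -90 1
python3 - <<'E'
from h import *
c=imaging.get_calibration("scene")
imaging.snapshot("scene")
for t in("bun_mid","slate"):
    for r in tip_of(t,"scene")[:4]: print(t,(c["pose"][:3,:3]@r["xyz"]+c["pose"][:3,3]).round(4),r["conf"])
E
```

```text
t 35.95 pos [ 0.4511 -0.3522  0.1489] phi -89.98 tilt [-0.001   0.0015 -1.    ] w 0.706 F [-0.   -0.22 -0.03]
turn 0.02 total [ 0.08  0.21 11.29] per row [ 0.081  0.207 11.291]
bun_mid [ 0.4384 -0.1412  0.033 ] 0.86
bun_mid [ 0.5805 -0.2603  0.0185] 0.82
bun_mid [ 0.4544 -0.3526 -0.0023] 0.29
slate [ 0.4515 -0.3531 -0.0019] 0.62
slate [ 0.4488 -0.3527  0.1523] 0.45
```

play_rows --deltas '[[[0.1,0.1,1],[0,0,0],1],[[0,0,2],[0,0,0],1],[[0,0,2.5],[0,0,0],1],[[0,0,2.5],[0,0,0],1],[[0,0,1.5],[0,0,0],1],[[0,0,0.9],[0,0,0],1],[[0,0,0.4],[0,0,0],1],[[0,0,0.1],[0,0,0],1],[[0,0,0.1],[0,0,0],1],[[0,0,0],[0,0,0],1],[[0,0,0],[0,0,0],1]]'

```text
time_s: 37.2
position: [0.4503, -0.3545, 0.04]
tcp_rot: [-0.707, 0.707, -0.0, -0.0]
force: [0.2, 0.2, -1.3]
gripper_width: 0.71
```

play_rows --deltas '[[[0,0,0.2],[0,0,0],1],[[0,0,0.1],[0,0,0],1],[[0,0,0.1],[0,0,0],1],[[0,0,0.1],[0,0,0],1],[[0,0,0],[0,0,0],1]]'

```text
time_s: 37.7
position: [0.4502, -0.3543, 0.0348]
tcp_rot: [0.707, -0.707, -0.0, 0.0]
force: [-1.4, 1.8, 4.1]
gripper_width: 0.711
```

Contact. I'll release, rise and move clear.

play_rows --deltas '[[[0,0,0],[0,0,0],0.1],[[0,0,0],[0,0,0],-0.5],[[0,0,0],[0,0,0],-1],[[0,0,0],[0,0,0],-1],[[0,0,0],[0,0,0],-1],[[0,0,-1],[0,0,0],-1],[[0,0,-2],[0,0,0],-1],[[0,0,-3],[0,0,0],-1],[[0,0,-3],[0,0,0],-1],[[0,0,-3],[0,0,0],-1],[[0,0,-3],[0,0,0],-1],[[0,2,-2],[0,0,0],-1],[[1.5,3,-1],[0,0,0],-1],[[1.5,3,0],[0,0,0],-1],[[1.5,3,0],[0,0,0],-1],[[1.5,3,0],[0,0,0],-1],[[1.5,3,0],[0,0,0],-1],[[1.5,3,0],[0,0,0],-1],[[0,0,0],[0,0,0],-1]]'

```text
time_s: 39.6
position: [0.2475, -0.4457, 0.2152]
tcp_rot: [-0.706, 0.708, -0.0, -0.001]
force: [0.4, -0.5, 0.4]
gripper_width: 1.0
```

```bash
python3 to.py .449 -.353 .036 -90 1
python3 - <<'E'
from h import *
im=imaging.snapshot("top")[:,:,::-1]; im2=imaging.snapshot("scene")[:,:,::-1]
cv2.imwrite("pics/a8.png",np.vstack([cv2.resize(im[110:290,130:510],None,fx=2,fy=2)[:,:760],cv2.resize(im2[120:360,140:400],None,fx=1,fy=1,dst=None) if 0 else cv2.copyMakeBorder(im2[120:360,140:450],0,0,0,450,0)]))
for n in("top","scene"):
    c=imaging.get_calibration(n)
    for t in("loaf_mid","plait_mid","bun_mid","slate","platter","wood_board","jam","shaker","tongs"):
        for r in tip_of(t,n)[:3]:
            if r["conf"]>.4: print(t,n,(c["pose"][:3,:3]@r["xyz"]+c["pose"][:3,3]).round(4),round(r["conf"],2))
E
```

```text
t 39.6 pos [ 0.2475 -0.4457  0.2152] phi -90.21 tilt [-4.0e-04 -1.2e-03 -1.0e+00] w 1.0 F [ 0.39 -0.45  0.39]
turn -0.21 total [ -9.27 -20.15  17.92] per row [ -9.275 -20.153  17.924]
loaf_mid top [ 0.6156 -0.1186  0.0531] 0.9
bun_mid top [ 0.4509 -0.3526  0.0381] 0.8
bun_mid top [ 0.4378 -0.1457  0.0325] 0.63
bun_mid top [ 0.5832 -0.2561  0.0183] 0.6
slate top [ 0.4515 -0.3557 -0.0025] 0.89
platter top [ 0.59    0.1286 -0.0013] 0.83
wood_board top [0.3762 0.0354 0.0012] 0.65
wood_board top [ 0.6129 -0.1188 -0.0025] 0.62
jam top [ 0.6969  0.3399 -0.0021] 0.74
shaker top [ 0.6528 -0.3535  0.0023] 0.97
tongs top [ 3.754e-01  3.560e-02 -1.000e-04] 0.94
loaf_mid scene [ 0.6162 -0.1167  0.0489] 0.91
plait_mid scene [0.5885 0.1288 0.0332] 0.7
bun_mid scene [ 0.4488 -0.3529  0.0364] 0.71
bun_mid scene [ 0.58   -0.2574  0.0182] 0.69
bun_mid scene [ 0.442  -0.1416  0.0353] 0.6
slate scene [ 0.4516 -0.3523 -0.0011] 0.9
platter scene [0.5916 0.1301 0.0006] 0.81
platter scene [0.4782 0.3753 0.0037] 0.57
wood_board scene [ 0.6204 -0.1169  0.0028] 0.89
jam scene [0.6992 0.3342 0.0031] 0.88
shaker scene [ 0.6589 -0.3511 -0.0027] 0.92
tongs scene [0.3719 0.0385 0.0047] 0.66
```

View pics/a8.png

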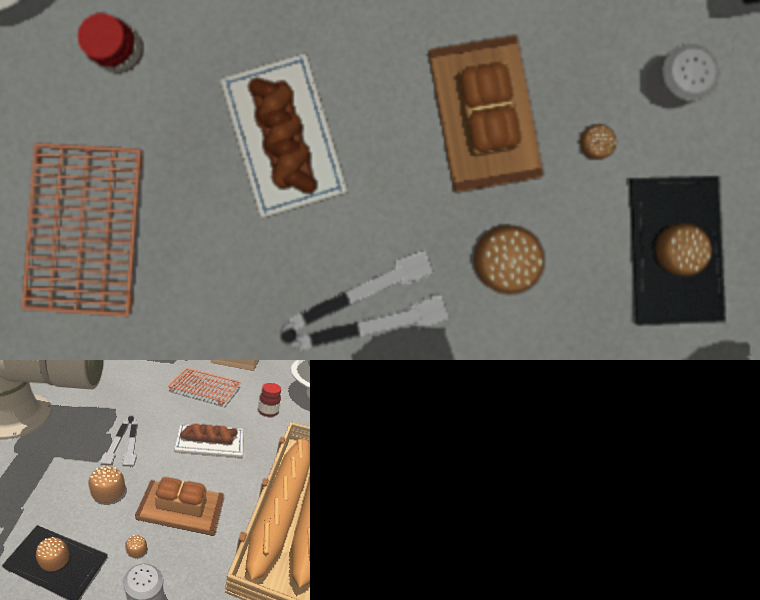

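Each bread is on its own board: plait (283,135), loaf (490,107), bun (685,250, which is parallax-shifted but centred on the slate). The bystanders haven't moved. Handing in.

```bash
python3 -c "
from workcell import ticket; print(ticket.job_done())"
```

```text
the job is handed in; nothing more can be done
None
```

The job is handed in at about 40 s of robot time, with each bread on its own board; no verdict was reported.

I parked the middle-sized bun on the wire rack. Then I moved the tin loaf to the wooden board, the plait to the platter and the bun from the rack to the slate. Each bread was lowered until the wrist force showed contact before I let go.

**Last checks, from the final pictures:**
- **Centring:** the position estimates put loaf, plait and bun within about 5 mm of their board centres.
- **Heights:** the loaf read 49–53 mm, the plait 33 mm and the bun 36–38 mm, all at the expected level. The loaf's 53 mm from the top camera is right at the upper limit, but the scene camera read 49 mm and the picture shows it sitting flat.
- **Attitude and direction:** all three look upright, and both long breads lie along their boards.
- **Bystanders:** the jar, shaker and tongs read within about 6 mm of their first estimates, which is camera noise. The gripper was open and clear of everything.

**Disagreements:** on the last top picture the detector missed the plait, so its final position comes from the scene camera and from the top camera's reading just after I let it go. It also gave a few false hits, such as the tongs reported as the wooden board, which I ignored.

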